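# Put the headstock drilling jig away in its shadow tray and clamp it

## Task

Put the blue-faced drilling jig away: take it out of its rack, where it stands on edge (lay it down on the bench and take it again by its sides), and lay it blue face up and fully home in its cut-out pocket in the tray. Only then push the green clamp handle down past its dead point to its stop, so that the pad holds the jig, and let go. Leave the sanding beam, the glue bottle and the screwdriver where they are.

Things in the scene. Friction and masses are not known exactly. Their poses are not given: they have to be found in the camera images.
- jig: Loose flat plywood plate 14 mm thick, blue face (six brass bushings), bare back. Seen blue side up it is an L: paddle x -15 to 70, y -23 to 23 mm; tongue x -70 to -15, y -23 to -1; the edge at y = -23 is straight, 140 mm. Origin: centre of the 140 x 46 outline on the bare back; +z out of the blue face (at z = 14), +x from tongue to paddle. 110 g, centre of mass x 11, y -3.
- jig_paddle (a point): Point of the jig at x 15, y 0, z 7 mm (in the paddle, mid thickness), axes as the jig's. At the start the jig stands on its straight edge in a rack slot: +y up, top edge 54 mm and this point 31 mm above the bench, blue face to the rack's -y side. It can stand on that edge on the bench; pushed near the top towards its bare back it falls over and lies blue face up.
- rack: Fixed wooden rack 150 (x) by 136 (y) mm, origin under its centre. Two slots along its x at y = -45 and +45; slot floor 8 mm above the bench, slots 18 mm wide, between walls 10 mm thick, 130 mm long, tops 24 mm above the bench. One slot (either) holds the jig, the other the sanding beam.
- beam: Bystander: plain wooden sanding beam with a red back, 140 x 40 x 14 mm, on edge in the other slot (origin at the centre of its red side, +y up). Leave it alone.
- tray: Fixed shadow tray, black top, grey floor, x -90 to 170, y -62 to 62 mm, 14 mm high; origin on the bench below the pocket's centre. Beyond the pocket's +x end stands a toggle clamp; its steel bar, upright when open (x 118, up to 106 mm above the bench, its pad sticking out to x 95), swings down over the paddle and presses it at x 58, y 0.
- pocket (a point): Centre of the yellow pocket floor, 6 mm above the tray's origin, axes as the tray's. The pocket is the jig's L outline with 2.5 mm play each side, 8 mm deep. The jig fits one way only: its origin here, its axes along these; it then stands 6 mm proud. Grey finger cut-outs as deep on both sides, x -7 to 37 mm, run out to the tray's long edges.
- clamp_handle (a joint): Angle of the clamp's green handle about the tray's +y: 0 = upright (starts at 0 to 0.2 rad), grows as it tips away from the pocket (to the tray's +x) and down; dead point 1.25, stop 1.40 (10 degrees above level). A few newtons near its end move it; it stays where left, and past the dead point the sprung pad pushes it to the stop. The bar swings with it, the other way.
- handle_pivot (a point): pivot of the green handle, on the tray at x = 147, y = 0, 47 mm above the bench; axes as the tray's.
- handle_tip (a point): outer end of the green handle, 100 mm from its pivot; the handle is a round bar 15 mm thick from 34 to 100 mm from the pivot, along this point's z axis.
- clamp_pad: black rubber pad, 18 mm across, sprung (about 2 N per mm, pressed in about 3 mm when clamped on the jig), at the end of the clamp's bar.
- glue: bystander: white glue bottle, 52 mm across and 130 mm tall, orange cap; origin at the centre of its foot.
- driver: bystander: screwdriver lying on the bench.
Not all that is in view belongs to the job. What is shaped like the jig but turquoise is not meant.

How it is judged:
By the outcome, as a careful person would: the job done as asked, in the order asked, and still so for the second after the job is handed in, with the robot touching nothing.
It also fails if it takes over 67 s, if anything falls off the work surface, if the arm or the gripper's body presses on something with over 40 N, if the wrist force passes 120 N, or if a joint passes its speed limit or range.

## Robot

A 6-joint arm with a two-finger parallel gripper is mounted at the origin on the work surface. World frame = base frame: x ahead of the robot, y to its left, z up, the work surface at z = 0. Lengths are in m, angles in rad, forces in N, time in s.
With the tool pointing down it reaches from about 0.275 to 0.825 m from the base axis. Payload 5.2 kg.
Tool frame: the origin (TCP) lies on the centre line of the jaws, within the pads' length; the fingertips stand 11 mm ahead of it and the grasp point (between the pads) lies 8 mm behind it (env.tips_ahead is the distance from the TCP to the fingertips, in m); z points along the fingers, y is the direction in which the jaws open and shut (so a half turn about z gives the same grasp; the last joint's range is limited). The gripper opens to 93 mm and grips with 3 to 60 N. Pads are 15 mm wide; open, the fingers measure 128 mm over their backs; the gripper's body (75 mm by 188 mm) begins 65 mm behind the grasp point.
Start: joints at [-1.423, 0.259, 1.535, -0, 1.348, -0.203], TCP at [0.189, -0.517, 0.23] pointing down, gripper open.
Joint ranges: [-3.14, 3.14], [-0.91, 2.08], [0.19, 2.58], [-1.22, 4.36], [0.22, 2.71], [-3.12, 3.12]. Speed limits (rad/s): [2.57, 2.57, 3.14, 3.14, 3.14, 3.14].

## Interface

Orientations are given as a 3x3 rotation matrix whose columns are the frame's x, y, z axes.
In Python, from cell import env gives the robot as it stands.
- The arm moves only by the tool apply_moves, never from a script. Its argument "moves" is a list of rows, each a list of 7 numbers: the shift along the tool's x, y, z in units of 30 mm (1.0 is 30 mm), then the turn, a rotation vector about the tool's x, y, z in degrees, then the opening, from -1 (shut) to 1 (fully open). In form: [[tx, ty, tz, rx, ry, rz, claw], ...]. A call has 1 to 12 rows; each row shifts and turns the commanded pose from where the row before left it, along the tool's axes as they then stand; what a row does not reach is not made up. A row lasts 1/10 s, in which the tool goes at most 50 mm and 8.59 degrees, less where a joint would pass 70% of its speed; a pose out of reach is approached as far as the arm can. A call is refused whole if a number of a shift passes 1 or a number of a turn 8.59, either way. A call with a gripper value outside its range is refused whole. The fingers move at their own pace and stop on an object; the grip force is fixed at half the most. Time passes only in rows, so rows that do not move let the fingers close. It gives the time, the measured TCP pose, the force and the opening at its end, in the units of the state.
- env.read_state(): the state, without advancing time (a new reading comes with each control period).
- env.grab_frame(name): name is "scene" or "side" or "wrist"; returns (picture, depth): 480x640x3 uint8, blue, green, red; 480x640 float32, m along the optical axis (not along the pixel's ray), 0 where there is no reading.
- env.calibration(name): a dict with "K" (3x3 intrinsics, pixels), "world_to_cam" (4x4, takes a point from world to camera coordinates). Camera axes: x right, y up, looking along -z (the intrinsics and any distortion apply to the point x, -y, -z); pixel columns grow to the right and rows downward; lengths in m; the calibration is good to about 2 mm. A picture is of the moment at which its call begins: read the wrist's pose just before it. calibration takes no time and is no camera call; for the wrist camera it gives the pose at the moment of the call.
- env.job_done(): hands the job in, once; it reports no verdict.
The state is a dict: "time": time; "joint_pos": joint angles; "dq": joint speeds; "effort": joint torques, N m; "ee_pos": TCP position; "ee_rot": TCP orientation; "ft_force": force on the tool from outside, world axes, zero at the start; "wrist_torque": the same for the moment, N m; "opening": finger opening in m.
Only numpy, scipy, OpenCV 4.12 (cv2) and the standard library are available. Lean on these libraries where they do the work, as an engineer would, in place of code of your own. Each camera call takes 0.05 s, during which the arm holds its last target.

## Working session

There is one attempt and no reset: what is moved stays moved. The work goes in short steps, Python scripts to look and compute and a tool call to move; the robot and the scene stay as the last step left them, time stands still between calls to the robot, and variables do not carry over. Pictures are saved under pics/ and viewed, and the job is handed in when it is done.

Besides the shell and the picture viewer there is one more tool, called after "Emit:" as a command line: name --pt "numbers of a row" for each row, then --argument value for the rest. apply_moves: Moves the arm, as the interface text tells. Its arguments: {"type":"object","properties":{"moves":{"type":"array"}},"required":["moves"]}

```bash
ls; mkdir -p pics; python3 - <<'E'
from cell import env
import cv2
s=env.read_state();print(s['time'],s['ee_pos'],s['ee_rot'],s['opening'])
for n in("scene","side","wrist"):
    p,d=env.grab_frame(n);cv2.imwrite(f"pics/{n}0.png",p);c=env.calibration(n);print(n,c['K'],c['world_to_cam'],[k for k in c])
    import numpy as np;np.savez(f"pics/{n}0.npz",p=p,d=d,K=c['K'],T=c['world_to_cam'])
print(env.read_state()['time'],env.tips_ahead)
E
```

```text
pics
0.0 [ 0.18894208 -0.51596228  0.2288274 ] [[ 9.39090058e-01  3.43671014e-01 -3.12603182e-04]
 [ 3.43671006e-01 -9.39088410e-01  1.78810558e-03]
 [ 3.20958032e-04 -1.78662482e-03 -9.99998352e-01]] 0.09276745573167998
scene [[559.92874877   0.         327.064469  ]
 [  0.         559.92874877 236.27688759]
 [  0.           0.           1.        ]] [[ 7.35856563e-02  9.97288681e-01  6.62342246e-04 -7.23090191e-02]
 [-8.38834908e-01  6.15347988e-02  5.40896909e-01  3.53330490e-01]
 [ 5.39389608e-01 -4.03578499e-02  8.41088637e-01 -1.49462769e+00]
 [ 0.00000000e+00  0.00000000e+00  0.00000000e+00  1.00000000e+00]] ['K', 'world_to_cam']
side [[481.86608263   0.         323.49576712]
 [  0.         481.86608263 241.93989341]
 [  0.           0.           1.        ]] [[-0.97475179 -0.22178146 -0.02592173  0.52911048]
 [ 0.08476222 -0.47491784  0.87593859 -0.14930086]
 [-0.20657763  0.85162552  0.4817257  -1.13188158]
 [ 0.          0.          0.          1.        ]] ['K', 'world_to_cam']
wrist [[336.39033499   0.         312.72182286]
 [  0.         336.39033499 241.42181875]
 [  0.           0.           1.        ]] [[ 3.43633307e-01 -9.39103732e-01 -5.74879820e-04 -5.50173936e-01]
 [ 9.07200930e-01  3.32117633e-01 -2.58233132e-01  3.05448620e-02]
 [ 2.42698626e-01  8.82159735e-02  9.66082460e-01 -3.89204455e-01]
 [ 0.00000000e+00  0.00000000e+00  0.00000000e+00  1.00000000e+00]] ['K', 'world_to_cam']
0.15 0.011
```

View pics/scene0.png

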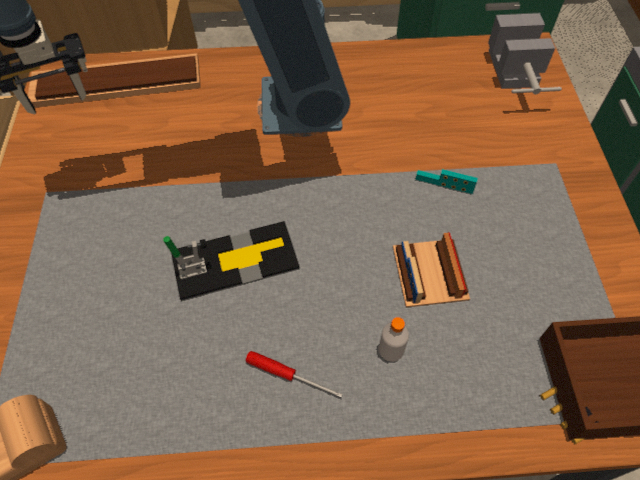

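View pics/side0.png

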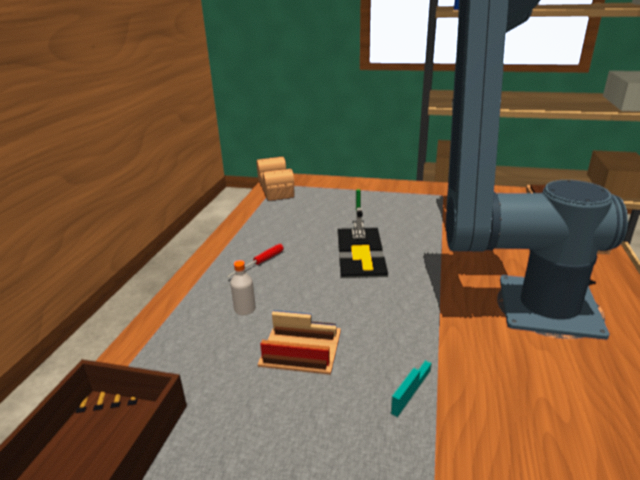

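View pics/wrist0.png

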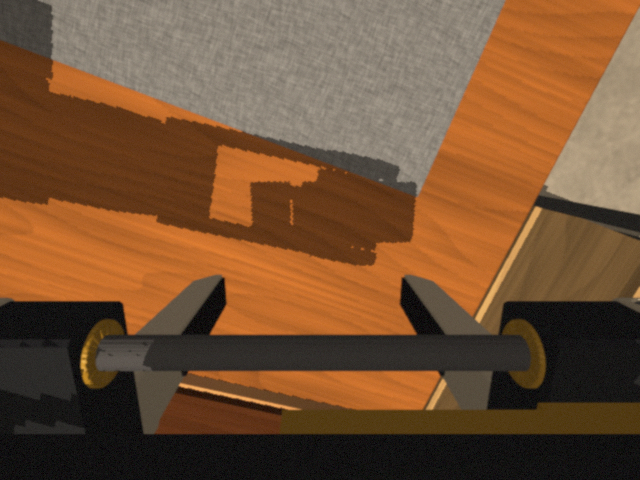

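```bash
python3 - <<'E'
import cv2,numpy as np
p=cv2.imread('pics/scene0.png')
a=cv2.resize(p[215:325,370:490],None,fx=5,fy=5,interpolation=cv2.INTER_CUBIC)
cv2.imwrite('pics/c1.png',a)
a=cv2.resize(p[210:310,150:310],None,fx=5,fy=5,interpolation=cv2.INTER_CUBIC)
cv2.imwrite('pics/c2.png',a)
p=cv2.imread('pics/side0.png')
a=cv2.resize(p[300:380,240:360],None,fx=6,fy=6,interpolation=cv2.INTER_CUBIC)
cv2.imwrite('pics/c3.png',a)
E
```

```text
(no output)
```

View pics/c1.png

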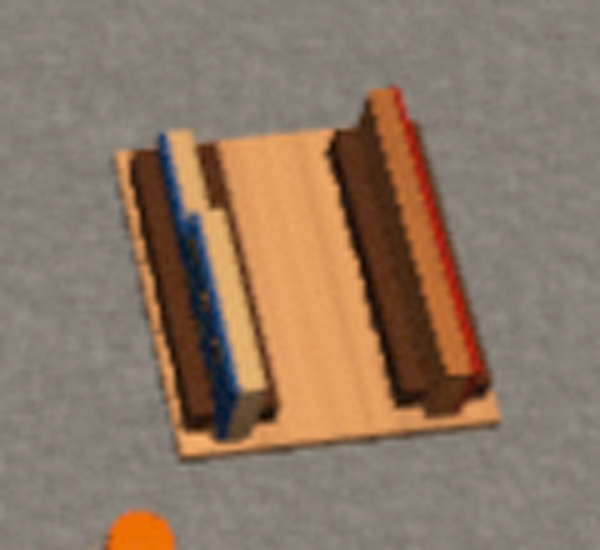

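View pics/c2.png

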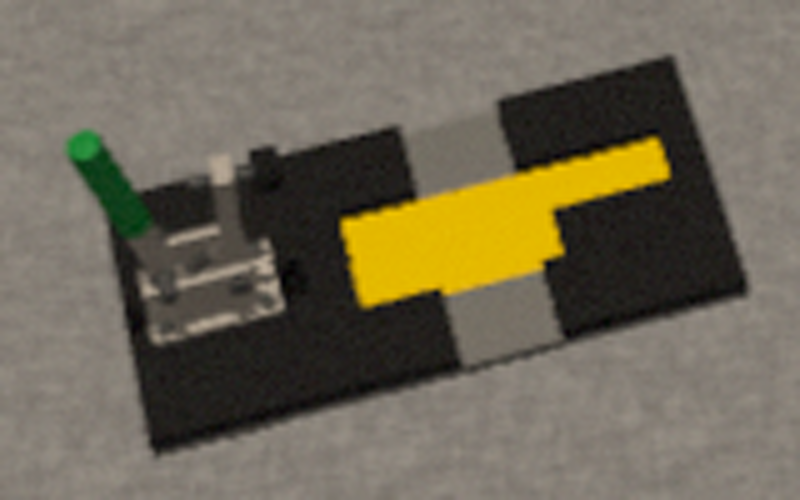

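View pics/c3.png

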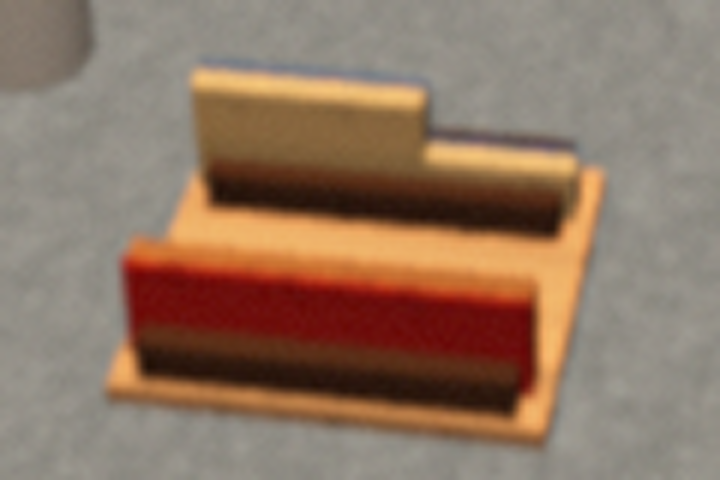

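```bash
cat > h.py <<'E'
import numpy as np,cv2
def cast(K,T,uv,z):
    uv=np.atleast_2d(np.asarray(uv,float));n=len(uv)
    r=np.c_[(uv[:,0]-K[0,2])/K[0,0],-(uv[:,1]-K[1,2])/K[1,1],-np.ones(n)]
    R=T[:3,:3];c=-R.T@T[:3,3];d=r@R
    s=(z-c[2])/d[:,2];return c+d*s[:,None]
def proj(K,T,X):
    X=np.atleast_2d(X);q=X@T[:3,:3].T+T[:3,3]
    return np.c_[K[0,0]*q[:,0]/-q[:,2]+K[0,2],K[1,1]*-q[:,1]/-q[:,2]+K[1,2]]
E
python3 - <<'E'
from h import *
f=np.load('pics/scene0.npz');K,T,p,d=f['K'],f['T'],f['p'],f['d']
c=lambda q,o,s=5:(np.array(q,float)+.5)/s-.5+o
o1=np.array([370,215]);o2=np.array([150,210])
np.set_printoptions(precision=4,suppress=True)
# paddle top (z .054): blue-face edge & back edge corners
q=c([(190,214),(225,209),(266,389),(238,394)],o1)
P=cast(K,T,q,.054);print('paddle top',P[:,:2],np.linalg.norm(P[3]-P[0]),np.linalg.norm(P[1]-P[0]))
q=c([(160,135),(192,132)],o1);print('tongue end',cast(K,T,q,.030)[:,:2])
# rack base corners
q=c([(115,152),(338,128),(498,420),(182,458)],o1);print('rack',cast(K,T,q,.008)[:,:2])
hsv=cv2.cvtColor(p,cv2.COLOR_BGR2HSV)
m=cv2.inRange(hsv,(22,150,100),(35,255,255));m[:, :200]=0;m[:,320:]=0
cn=max(cv2.findContours(m,0,1)[0],key=cv2.contourArea);a=cv2.approxPolyDP(cn,2,True)[:,0];print(a.tolist());print(cast(K,T,a,.006)[:,:2])
q=c([(673,57),(745,290)],o2);P=cast(K,T,q,.014);print('tray end',P[:,:2],np.linalg.norm(P[0]-P[1]))
q=c([(155,440)],o2);print(cast(K,T,q,.014))
q=c([(400,127),(500,100),(463,366),(562,342)],o2);P=cast(K,T,q,.014);print('cutouts',P[:,:2])
q=c([(84,140)],o2);print('tip',[cast(K,T,q,z)[0] for z in(.13,.146)])
m=cv2.inRange(hsv,(5,200,180),(15,255,255));m[:310]=0;m[340:]=0;m[:,:380]=0;m[:,415:]=0
u=np.argwhere(m)[:,::-1].mean(0);print('glue',u,cast(K,T,u,.125))
u=[(251,358),(294,375),(341,397)];print('driver',cast(K,T,u,.01))
u=[(418,177),(475,186)];print('turq',cast(K,T,u,.03))
E
```

```text
paddle top [[0.5238 0.2033]
 [0.5224 0.2183]
 [0.6074 0.2215]
 [0.6088 0.2098]] 0.08524370242403287 0.015095154361689105
tongue end [[0.4692 0.2013]
 [0.4687 0.2155]]
rack [[0.463  0.1845]
 [0.4578 0.2858]
 [0.6061 0.3266]
 [0.6138 0.1918]]
[[280, 237], [219, 253], [221, 269], [223, 271], [256, 264], [262, 260], [261, 251], [283, 245]]
[[ 0.4223 -0.0648]
 [ 0.4544 -0.2003]
 [ 0.4954 -0.1947]
 [ 0.5007 -0.1903]
 [ 0.4884 -0.119 ]
 [ 0.4793 -0.1058]
 [ 0.456  -0.1078]
 [ 0.444  -0.0587]]
tray end [[ 0.3849 -0.0536]
 [ 0.5088 -0.0266]] 0.1268228550151665
[[ 0.5626 -0.2754  0.014 ]]
cutouts [[ 0.4139 -0.1766]
 [ 0.4026 -0.1321]
 [ 0.537  -0.1476]
 [ 0.5285 -0.1056]]
tip [array([ 0.4874, -0.2832,  0.13  ]), array([ 0.498 , -0.2785,  0.146 ])]
glue [397.6466 323.0776] [[0.7008 0.1493 0.125 ]]
driver [[ 0.7036 -0.1295  0.01  ]
 [ 0.7441 -0.0465  0.01  ]
 [ 0.7933  0.0404  0.01  ]]
turq [[0.2932 0.2661 0.03  ]
 [0.3295 0.3946 0.03  ]]
```

Candidates for the jig: the turquoise L at scene (447,181), and the plate with a blue face and brass bushings in the rack at (412,272). The rack plate fits: its blue face shows to −y, and the crop shows the bushings and the L step. The beam is the red-backed one at (455,265). The jig measures 140 × 14 mm and the tray end 127 mm (true 124), so the numbers hold. I'm moving to hover over the rack.

Emit:
apply_moves --pt "0.5 -0.47 0 0 0 0 0" --pt "0.98 -0.92 0 0 0 0 0" --pt "0.98 -0.92 0 0 0 0 0" --pt "0.98 -0.92 0 0 0 0 0" --pt "0.98 -0.92 0 0 0 0 0" --pt "0.98 -0.92 0 0 0 0 0" --pt "0.98 -0.92 0 0 0 0 0" --pt "0.98 -0.92 0 0 0 0 0" --pt "0.98 -0.92 0 0 0 0 0" --pt "0.98 -0.92 0 0 0 0 0" --pt "0.98 -0.92 0 0 0 0 0" --pt "0.98 -0.92 0 0 0 0 0"

```text
time: 1.35
ee_pos: [0.398, -0.1002, 0.2297]
ee_rot: [[0.939, 0.343, 0.0], [0.343, -0.939, -0.0], [0.0, 0.0, -1.0]]
ft_force: [0.1, -0.7, 0.3]
opening: 0.0466
```

Emit:
apply_moves --pt "0.98 -0.92 0 0 0 0 0" --pt "0.98 -0.92 0 0 0 0 0" --pt "0.98 -0.92 0 0 0 0 0" --pt "0.98 -0.92 0 0 0 0 0" --pt "0.98 -0.92 0 0 0 0 0" --pt "0.98 -0.92 0 0 0 0 0" --pt "0.98 -0.92 0 0 0 0 0" --pt "0.5 -0.47 0 0 0 0 0" --pt "0 0 0 0 0 -8.5 0" --pt "0 0 0 0 0 -8.5 0" --pt "0 0 0 0 0 -8.5 0" --pt "0 0 0 0 0 -8.5 0"

```text
time: 2.55
ee_pos: [0.5335, 0.1688, 0.2292]
ee_rot: [[0.581, 0.814, -0.001], [0.814, -0.581, -0.0], [-0.001, -0.001, -1.0]]
ft_force: [-0.1, -0.4, 0.6]
opening: 0.0465
```

Emit:
apply_moves --pt "0 0 0 0 0 -8.5 -0.3" --pt "0 0 0 0 0 -8.5 -0.3" --pt "0 0 0 0 0 -8.5 -0.3" --pt "0 0 0 0 0 -8.5 -0.3" --pt "0 0 0 0 0 -8.5 -0.3" --pt "0 0 0 0 0 -8.5 -0.3" --pt "0 0 0 0 0 -8.5 -0.3" --pt "0 0 0 0 0 -8.5 -0.3" --pt "0 0 0 0 0 -8.5 -0.3" --pt "0 0 0 0 0 -8.5 -0.3" --pt "0 0 0 0 0 -8.5 -0.3" --pt "0 0 0 0 0 -8.5 -0.3"

```text
time: 3.75
ee_pos: [0.5335, 0.1687, 0.2293]
ee_rot: [[-0.917, 0.4, -0.001], [0.4, 0.917, -0.0], [0.001, -0.0, -1.0]]
ft_force: [0.2, -0.3, 0.4]
opening: 0.0327
```

Emit:
apply_moves --pt "0 0 0 0 0 -8.5 -0.3" --pt "0 0 0 0 0 -8.5 -0.3" --pt "0 0 0 0 0 -8.5 -0.3" --pt "0 0 0 0 0 -1.1 -0.3" --pt "-0.37 0.72 0.3 0 0 0 -0.3" --pt "-0.37 0.72 0.3 0 0 0 -0.3" --pt "0 0 0 0 0 0 -0.3"

```text
time: 4.45
ee_pos: [0.5538, 0.2147, 0.21]
ee_rot: [[-0.999, -0.046, -0.002], [-0.046, 0.999, 0.001], [0.002, 0.001, -1.0]]
ft_force: [0.3, 0.2, -0.6]
opening: 0.0324
```

```bash
python3 - <<'E'
from cell import env
import cv2,numpy as np
s=env.read_state();print(s['time'],s['ee_pos'],s['ee_rot'],s['opening'])
c=env.calibration("wrist")
p,d=env.grab_frame("wrist");cv2.imwrite("pics/w1.png",p);np.savez("pics/w1.npz",p=p,d=d,K=c['K'],T=c['world_to_cam'])
E
```

```text
4.45 [0.55377119 0.21466117 0.20996313] [[-9.98959729e-01 -4.55490803e-02 -2.17726921e-03]
 [-4.55502705e-02  9.98961923e-01  5.00226130e-04]
 [ 2.15222419e-03  5.98880961e-04 -9.99997505e-01]] 0.03238235434656289
```

View pics/w1.png

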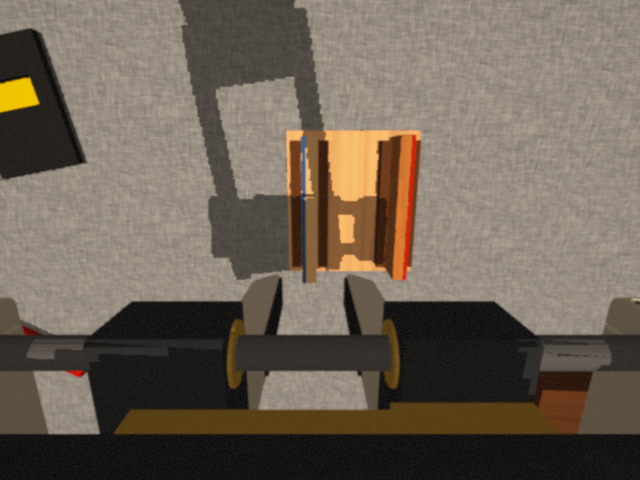

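```bash
python3 - <<'E'
import cv2
p=cv2.imread('pics/w1.png')
cv2.imwrite('pics/w1c.png',cv2.resize(p[125:290,280:425],None,fx=4,fy=3.6,interpolation=cv2.INTER_CUBIC))
E
```

```text
(no output)
```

View pics/w1c.png

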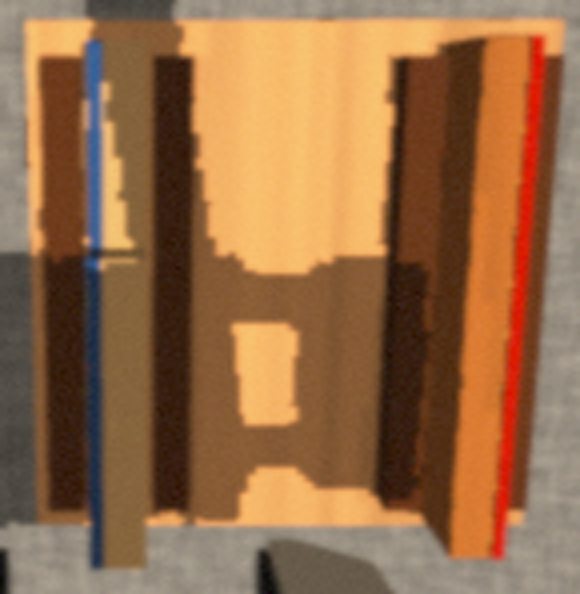

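```bash
python3 - <<'E'
from h import *
np.set_printoptions(precision=4,suppress=True)
f=np.load('pics/w1.npz');K,T=f['K'],f['T']
c=lambda q:np.c_[(np.array(q)[:,0]+.5)/4-.5+280,(np.array(q)[:,1]+.5)/3.6-.5+125]
P=cast(K,T,c([(102,262),(149,262),(145,567),(103,567)]),.054)[:,:2];print('paddle',P,np.linalg.norm(P[0]-P[3]),np.linalg.norm(P[2]-P[3]))
print('tongue',cast(K,T,c([(102,40),(153,40)]),.030)[:,:2])
print('rack',cast(K,T,c([(24,20),(565,20),(525,525),(45,522)]),.008)[:,:2])
for a in(P[0]-P[3],P[1]-P[2]):print(np.degrees(np.arctan2(-a[1],-a[0])))
E
```

```text
paddle [[0.523  0.2054]
 [0.5226 0.2162]
 [0.6061 0.2193]
 [0.6066 0.2089]] 0.08364144278744731 0.01036660949784367
tongue [[0.4677 0.2026]
 [0.4671 0.2147]]
rack [[0.4622 0.1823]
 [0.456  0.3185]
 [0.6056 0.3265]
 [0.6108 0.1919]]
2.4461830522720858
2.114725849999875
```

The wrist view agrees with the scene view to 2 mm: the jig paddle is at columns 302–316 with its mid plane at y ≈ 0.211 and yaw ≈ 2.6°. I'm descending to take it.

Emit:
apply_moves --pt "0 -0.12 0.9 0 0 0 -0.3" --pt "0 0 0.9 0 0 0 -0.3" --pt "0 0 0.9 0 0 0 -0.3" --pt "0 0 0.9 0 0 0 -0.3" --pt "0 0 0.9 0 0 0 -0.3" --pt "0 0 0.8 0 0 0 -0.3" --pt "0 0 0.43 0 0 0 -0.3" --pt "0 0 0 0 0 0 -0.3" --pt "0 0 0 0 0 0 -1" --pt "0 0 0 0 0 0 -1" --pt "0 0 0 0 0 0 -1" --pt "0 0 0 0 0 0 -1"

```text
time: 5.7
ee_pos: [0.5551, 0.2095, 0.0412]
ee_rot: [[-0.999, -0.047, 0.003], [-0.047, 0.999, 0.0], [-0.003, 0.0, -1.0]]
ft_force: [-1.0, 0.7, 5.5]
opening: 0.0135
```

Emit:
apply_moves --pt "0 0 -0.3 0 0 0 -1" --pt "0 0 -0.6 0 0 0 -1" --pt "0 0 -0.8 0 0 0 -1" --pt "0 0 -0.8 0 0 0 -1" --pt "0 0 -0.8 0 0 0 -1" --pt "0 0 0 0 0 0 -1"

```text
time: 6.3
ee_pos: [0.5562, 0.2098, 0.1428]
ee_rot: [[-0.999, -0.047, 0.007], [-0.047, 0.999, 0.001], [-0.007, 0.001, -1.0]]
ft_force: [0.3, 0.6, -0.2]
opening: 0.0139
```

```bash
python3 - <<'E'
from cell import env
import cv2,numpy as np
s=env.read_state();print(s['time'],s['ee_pos'],s['ft_force'],s['wrist_torque'],s['opening'])
for n in("scene","side"):
    p,d=env.grab_frame(n);c=env.calibration(n);np.savez(f"pics/{n}1.npz",p=p,d=d,K=c['K'],T=c['world_to_cam'])
    b=p[140:330,330:520] if n=="scene" else p[200:390,200:390]
    cv2.imwrite(f"pics/{n}1.png",cv2.resize(b,None,fx=3,fy=3,interpolation=cv2.INTER_CUBIC))
E
python3 -c "
import cv2,numpy as np
cv2.imwrite('pics/b1.png',cv2.resize(np.hstack([cv2.imread('pics/scene1.png'),cv2.imread('pics/side1.png')]),(800,400)))"
```

```text
6.3 [0.55624574 0.20976976 0.14278746] [ 0.33835742  0.61608858 -0.19757862] [ 0.04132532 -0.22702247  0.00137633] 0.013871615417601135
```

View pics/b1.png

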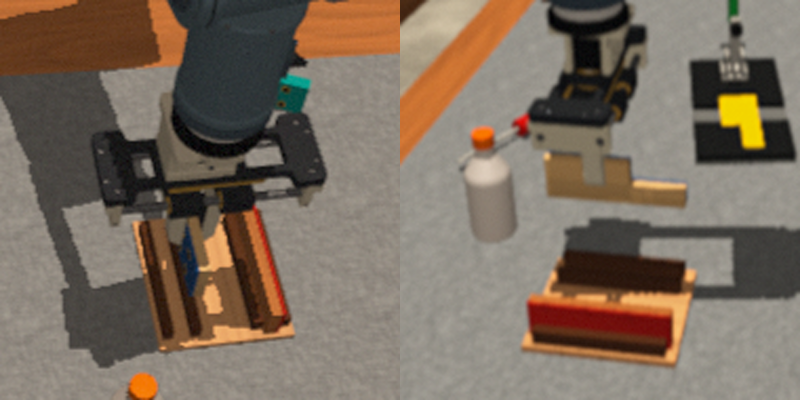

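The jig is held and clear of the rack, and the beam is undisturbed. I'm carrying it to free bench and turning it to the tray's heading.

Emit:
apply_moves --pt "0.69 -0.94 0 0 0 0 -1" --pt "0.69 -0.94 0 0 0 0 -1" --pt "0.69 -0.94 0 0 0 0 -1" --pt "0.69 -0.94 0 0 0 0 -1" --pt "0.69 -0.94 0 0 0 0 -1" --pt "0 0 0 0 0 8.5 -1" --pt "0 0 0 0 0 8.5 -1" --pt "0 0 0 0 0 8.5 -1" --pt "0 0 0 0 0 8.5 -1" --pt "0 0 0 0 0 8.5 -1" --pt "0 0 0 0 0 8.5 -1" --pt "0 0 0 0 0 8.5 -1"

```text
time: 7.6
ee_pos: [0.456, 0.0637, 0.1371]
ee_rot: [[-0.542, 0.84, -0.003], [0.84, 0.542, 0.0], [0.002, -0.003, -1.0]]
ft_force: [-0.6, 0.0, -2.3]
opening: 0.0138
```

Emit:
apply_moves --pt "0 0 0.3 0 0 8.5 -1" --pt "0 0 0.7 0 0 8.5 -1" --pt "0 0 0.7 0 0 3.2 -1" --pt "0 0 0.7 0 0 0 -1" --pt "0 0 0.5 0 0 0 -1" --pt "0 0 0 0 0 0 -1" --pt "0 0 0 0 0 0 -1"

```text
time: 8.3
ee_pos: [0.4564, 0.0637, 0.051]
ee_rot: [[-0.225, 0.974, -0.003], [0.974, 0.225, 0.0], [0.001, -0.003, -1.0]]
ft_force: [-0.5, -0.2, -0.6]
opening: 0.0139
```

Emit:
apply_moves --pt "0 0 0.25 0 0 0 -1" --pt "0 0 0.2 0 0 0 -1" --pt "0 0 0 0 0 0 -1"

```text
time: 8.6
ee_pos: [0.4568, 0.0636, 0.0378]
ee_rot: [[-0.225, 0.974, -0.001], [0.974, 0.225, 0.0], [0.0, -0.001, -1.0]]
ft_force: [0.4, -0.4, -1.0]
opening: 0.0138
```

```bash
cat > shot.py <<'E'
import sys
from cell import env
import cv2,numpy as np
# shot.py tag name x0 y0 x1 y1 scale
t,n=sys.argv[1:3];x0,y0,x1,y1=map(int,sys.argv[3:7]);s=float(sys.argv[7])
c=env.calibration(n);st=env.read_state()
p,d=env.grab_frame(n);np.savez(f"pics/{t}.npz",p=p,d=d,K=c['K'],T=c['world_to_cam'])
cv2.imwrite(f"pics/{t}.png",cv2.resize(p[y0:y1,x0:x1],None,fx=s,fy=s,interpolation=cv2.INTER_CUBIC))
print(st['time'],st['ee_pos'],st['ft_force'],st['opening'])
E
python3 shot.py sd2 side 260 200 420 320 5
```

```text
8.6 [0.45684465 0.06361995 0.03775007] [ 0.3528424  -0.35196879 -1.04955677] 0.013803556747995112
```

View pics/sd2.png

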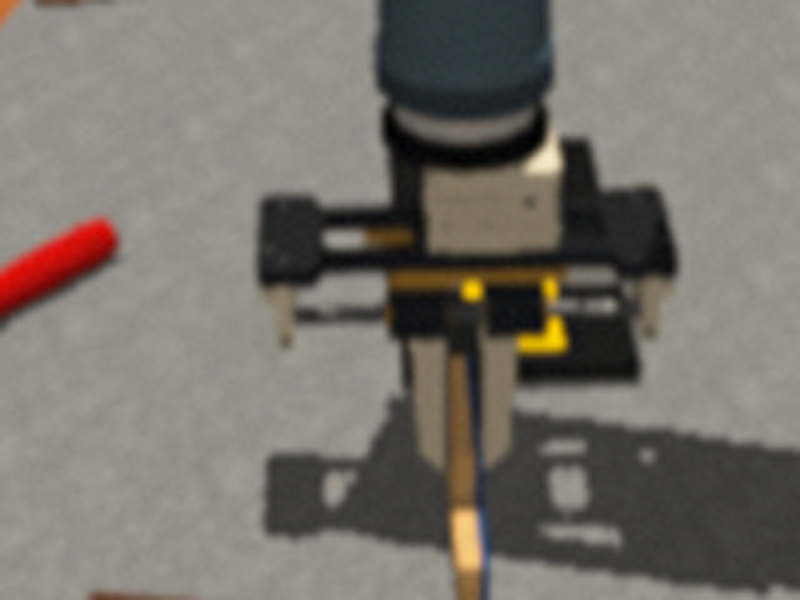

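Upright between the jaws, blue side toward −x (right in the side view). I'll lower it to contact in small steps.

Emit:
apply_moves --pt "0 0 0.08 0 0 0 -1" --pt "0 0 0.05 0 0 0 -1" --pt "0 0 0 0 0 0 -1"

```text
time: 8.95
ee_pos: [0.4573, 0.0636, 0.0343]
ee_rot: [[-0.225, 0.974, -0.0], [0.974, 0.225, 0.0], [0.0, -0.0, -1.0]]
ft_force: [0.3, 0.0, -0.6]
opening: 0.0138
```

Emit:
apply_moves --pt "0 0 0.04 0 0 0 -1" --pt "0 0 0 0 0 0 -1"

```text
time: 9.15
ee_pos: [0.4575, 0.0636, 0.0333]
ee_rot: [[-0.225, 0.974, 0.0], [0.974, 0.225, -0.0], [-0.0, 0.0, -1.0]]
ft_force: [1.1, 0.6, -0.5]
opening: 0.0141
```

Emit:
apply_moves --pt "0 0 0.04 0 0 0 -1" --pt "0 0 0.03 0 0 0 -1" --pt "0 0 0 0 0 0 -1"

```text
time: 9.45
ee_pos: [0.4576, 0.0637, 0.0332]
ee_rot: [[-0.225, 0.974, 0.001], [0.974, 0.225, -0.0], [-0.0, 0.001, -1.0]]
ft_force: [-7.0, 0.3, 23.4]
opening: 0.014
```

Emit:
apply_moves --pt "0 0 -0.05 0 0 0 -1" --pt "0 0 0 0 0 0 -0.8" --pt "0 0 0 0 0 0 -0.4" --pt "0 0 0 0 0 0 -0.4" --pt "0 0 -0.4 0 0 0 -0.4" --pt "0 0 -0.5 0 0 0 -0.4" --pt "0 0 -0.6 0 0 0 -0.4" --pt "0 -0.7 0 0 0 0 -1" --pt "0 -0.7 0 0 0 0 -1" --pt "0 0 0 0 0 0 -1"

```text
time: 10.45
ee_pos: [0.4135, 0.0542, 0.077]
ee_rot: [[-0.225, 0.974, -0.003], [0.974, 0.225, 0.0], [0.001, -0.003, -1.0]]
ft_force: [-0.4, 0.9, 0.1]
opening: 0.0081
```

```bash
python3 shot.py sd3 side 260 200 420 320 5;  python3 shot.py sc3 scene 250 170 410 290 5
```

```text
10.45 [0.41353002 0.05421029 0.07697317] [-0.39536537  0.9477042   0.09990212] 0.008128504369568043
10.5 [0.41559357 0.05410572 0.07736916] [ 0.72880989  0.90657505 -0.54184312] 0.004623074442056447
```

View pics/sd3.png

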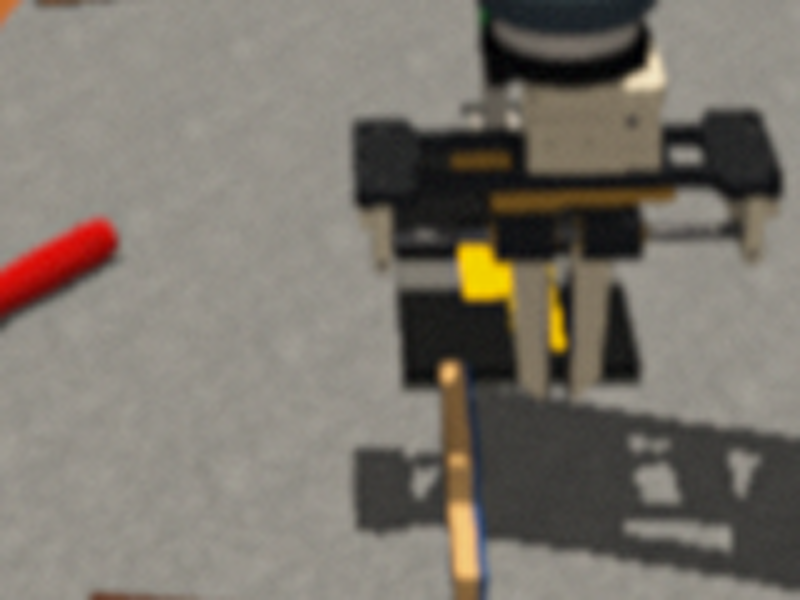

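View pics/sc3.png

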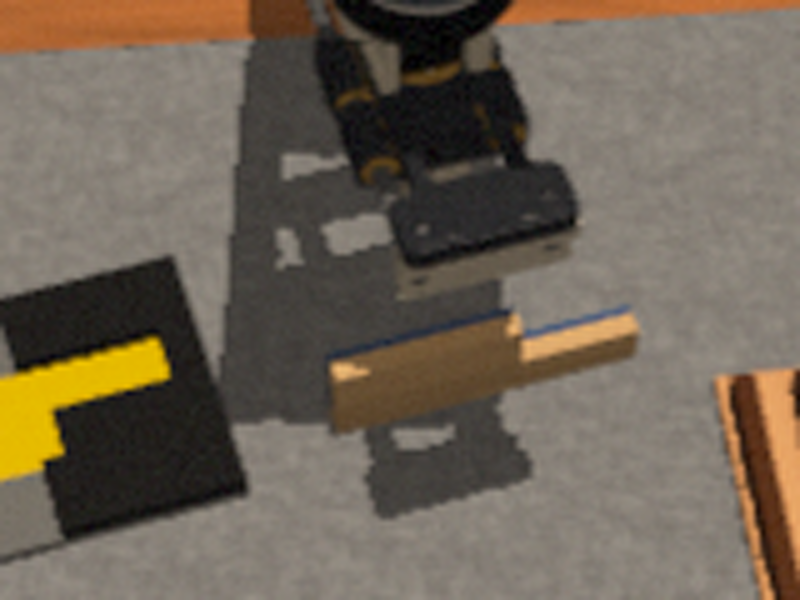

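It stands free at scene (346,243), blue side toward −x. I'll lower the closed fingers and push near the top toward the bare back.

Emit:
apply_moves --pt "0 0 0.44 0 0 0 -1" --pt "0 0 0.44 0 0 0 -1" --pt "0 0.3 0 0 0 0 -1" --pt "0 0.2 0 0 0 0 -1" --pt "0 0.2 0 0 0 0 -1" --pt "0 0.2 0 0 0 0 -1" --pt "0 0.2 0 0 0 0 -1" --pt "0 0.15 0 0 0 0 -1" --pt "0 0.1 0 0 0 0 -1" --pt "0 0 0 0 0 0 -1"

```text
time: 11.55
ee_pos: [0.4563, 0.0633, 0.0512]
ee_rot: [[-0.225, 0.974, 0.0], [0.974, 0.225, -0.0], [-0.0, 0.0, -1.0]]
ft_force: [0.9, 0.2, 0.5]
opening: 0.0007
```

```bash
python3 shot.py sc4 scene 250 170 410 290 5
```

```text
11.55 [0.4563372  0.06333805 0.0512309 ] [0.8607065  0.20687658 0.50865806] 0.0006579550592607862
```

View pics/sc4.png

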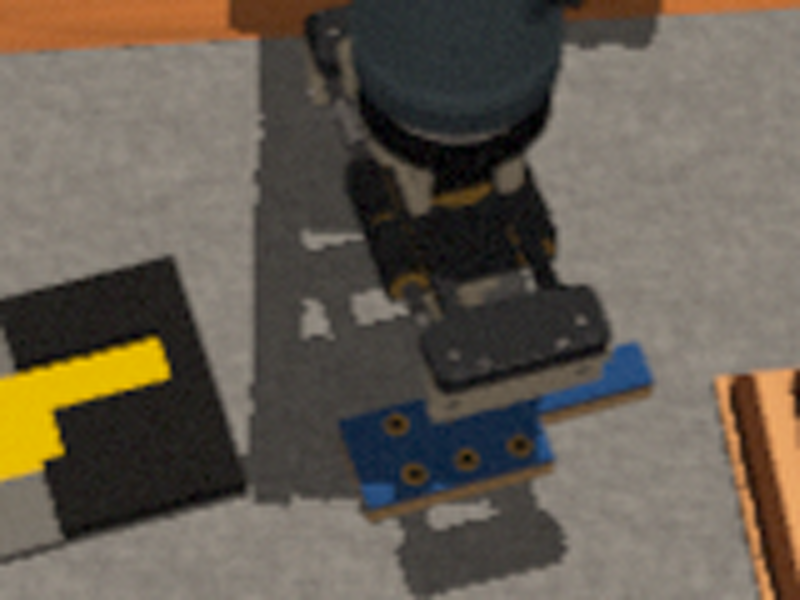

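It fell as intended: blue up, at scene (342,255), with four brass bushings visible. I'm backing off to measure it.

Emit:
apply_moves --pt "0 -0.3 -0.7 0 0 0 0.5" --pt "0 0 -1 0 0 0 0.5" --pt "0 0 -1 0 0 0 0.5" --pt "0 0 -1 0 0 0 0.5" --pt "0 0 -1 0 0 0 0.5" --pt "0 0 -0.8 0 0 0 0.5" --pt "0.8 0 0 0 0 0 0.5" --pt "0.8 0 0 0 0 0 0.5" --pt "0 0 0 0 0 0 0.5"

```text
time: 12.5
ee_pos: [0.4351, 0.1097, 0.2162]
ee_rot: [[-0.227, 0.974, -0.001], [0.974, 0.227, 0.001], [0.001, -0.0, -1.0]]
ft_force: [-0.5, -0.5, -0.6]
opening: 0.067
```

```bash
python3 shot.py w5 wrist 0 0 640 480 1;python3 shot.py sc5 scene 150 170 410 310 3
```

```text
12.5 [0.4351283  0.10970745 0.21615342] [-0.45330962 -0.45882798 -0.63136446] 0.066973970415225
12.55 [0.43554576 0.10863932 0.21598379] [-0.00208038 -0.3556052   0.23077413] 0.06798621296640912
```

View pics/w5.png

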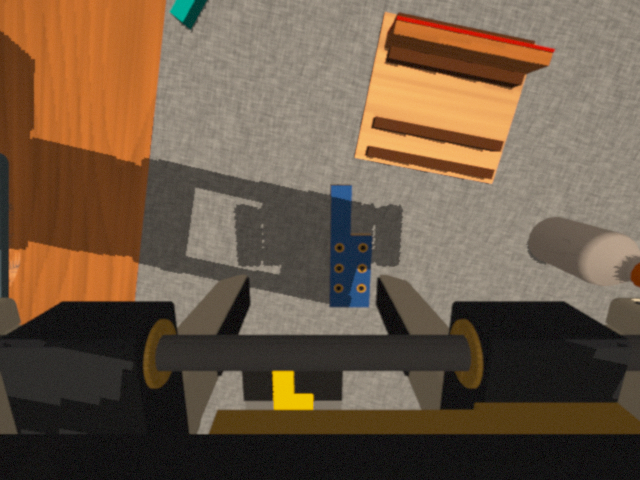

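View pics/sc5.png

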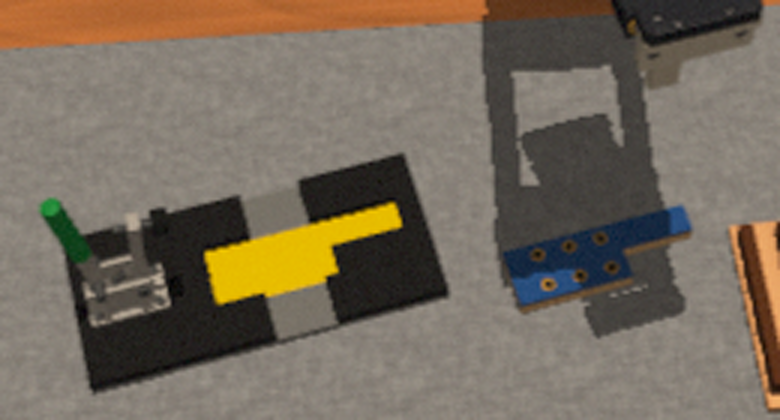

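```bash
cat > jig.py <<'E'
import sys
from h import *
np.set_printoptions(precision=4,suppress=True)
def jig(fn,z=.014,roi=None):
    f=np.load(fn);K,T,p=f['K'],f['T'],f['p']
    hsv=cv2.cvtColor(p,cv2.COLOR_BGR2HSV);m=cv2.inRange(hsv,(100,120,30),(125,255,255))
    if roi:
        k=np.zeros_like(m);x0,y0,x1,y1=roi;k[y0:y1,x0:x1]=1;m=m*k
    m=cv2.morphologyEx(m,cv2.MORPH_CLOSE,np.ones((5,5),np.uint8))
    cn=max(cv2.findContours(m,0,1)[0],key=cv2.contourArea)[:,0]
    X=cast(K,T,cn,z)[:,:2]
    (c,s,a)=cv2.minAreaRect((X*1000).astype(np.float32))
    if s[0]<s[1]:a+=90;s=s[::-1]
    a=(a+90)%180-90
    print(fn,'centre',np.array(c)/1000,'size',s,'angle',a)
    return np.array(c)/1000,a,X
if __name__=="__main__":
    jig('pics/w5.npz',roi=(300,160,400,320)); jig('pics/sc5.npz',roi=(300,220,400,290))
E
python3 jig.py
```

```text
pics/w5.npz centre [0.4827 0.0867] size (137.77835083007812, 44.43336486816406) angle -76.73531723022461
pics/sc5.npz centre [0.4835 0.0885] size (138.27227783203125, 45.20375442504883) angle -76.43546867370605
```

The two views agree: jig centre (0.483, 0.087), heading −76.6°, outline within 2 mm of 140 × 46. I'll take one wrist look at the pocket before grasping.

Emit:
apply_moves --pt "-0.5 -0.1 0 0 0 0 0.5" --pt "-1 -0.1 0 0 0 0 0.5" --pt "-1 -0.1 0 0 0 0 0.5" --pt "-1 -0.1 0 0 0 0 0.5" --pt "-1 -0.1 0 0 0 0 0.5" --pt "-1 -0.1 0 0 0 0 0.5" --pt "-1 -0.1 0 0 0 0 0.5" --pt "-0.4 0 0 0 0 0 0.5" --pt "0 0 0 0 0 0 0.5" --pt "0 0 0 0 0 0 0.5"

```text
time: 13.6
ee_pos: [0.462, -0.0981, 0.2158]
ee_rot: [[-0.224, 0.975, -0.001], [0.975, 0.224, 0.001], [0.001, -0.001, -1.0]]
ft_force: [-0.3, -0.4, -0.1]
opening: 0.0698
```

```bash
python3 shot.py w6 wrist 0 0 640 480 1
```

```text
13.6 [ 0.46199601 -0.09813504  0.21581503] [-0.29456889 -0.35187326 -0.14257139] 0.06982608186108785
```

View pics/w6.png

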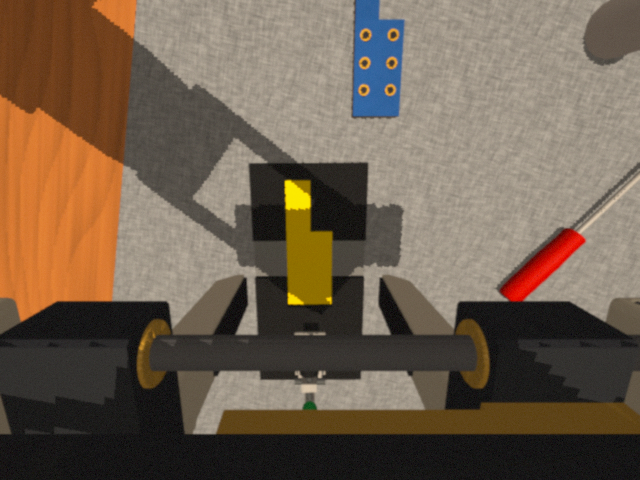

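```bash
python3 - <<'E'
from h import *
np.set_printoptions(precision=4,suppress=True)
def lines(fn,roi,z,lo,hi):
    f=np.load(fn);K,T,p=f['K'],f['T'],f['p']
    hsv=cv2.cvtColor(p,cv2.COLOR_BGR2HSV);m=cv2.inRange(hsv,lo,hi)
    k=np.zeros_like(m);x0,y0,x1,y1=roi;k[y0:y1,x0:x1]=1;m=m*k
    cn=max(cv2.findContours(m,0,1)[0],key=cv2.contourArea)
    X=cast(K,T,cn[:,0],z)[:,:2]
    c,s,a=cv2.minAreaRect((X*1000).astype(np.float32))
    if s[0]<s[1]:a+=90;s=s[::-1]
    a=(a+90)%180-90
    print(fn,'c',np.array(c)/1000,s,a)
    ap=cv2.approxPolyDP(cn,2,True)[:,0];print(ap.tolist())
    print(cast(K,T,ap,z)[:,:2].tolist())
for fn,roi in(('pics/w6.npz',(270,165,350,315)),('pics/sc5.npz',(200,220,300,290))):
    lines(fn,roi,.006,(20,140,60),(35,255,255))
f=np.load('pics/w6.npz');cv2.imwrite('pics/w6c.png',cv2.resize(f['p'][150:320,225:395],None,fx=3.5,fy=3.5,interpolation=cv2.INTER_CUBIC))
E
```

```text
pics/w6.npz c [ 0.464  -0.1294] (146.9160919189453, 53.09406280517578) -76.54360008239746
[[285, 179], [287, 304], [331, 304], [332, 231], [310, 229], [310, 180]]
[[0.4230417070056016, -0.0636350985001855], [0.45491150444333, -0.20558104321925336], [0.5055128858255696, -0.19393802675515082], [0.4855782162417484, -0.10777965449208926], [0.46122727405454944, -0.11104002772281518], [0.4493077839185336, -0.058678981427276414]]
pics/sc5.npz c [ 0.4636 -0.1273] (148.0620880126953, 53.170196533203125) -76.53114414215088
[[282, 238], [218, 253], [221, 270], [258, 263], [262, 260], [260, 252], [282, 246]]
[[0.42526961795969875, -0.060379951918827834], [0.4542513111890225, -0.20249790021043707], [0.4979081794556105, -0.19466411464219846], [0.4862431319291476, -0.11459799144409832], [0.4792860868265886, -0.1058049480406422], [0.4584541122810575, -0.10999091418520397], [0.4464091571406894, -0.06101747899969994]]
```

View pics/w6c.png

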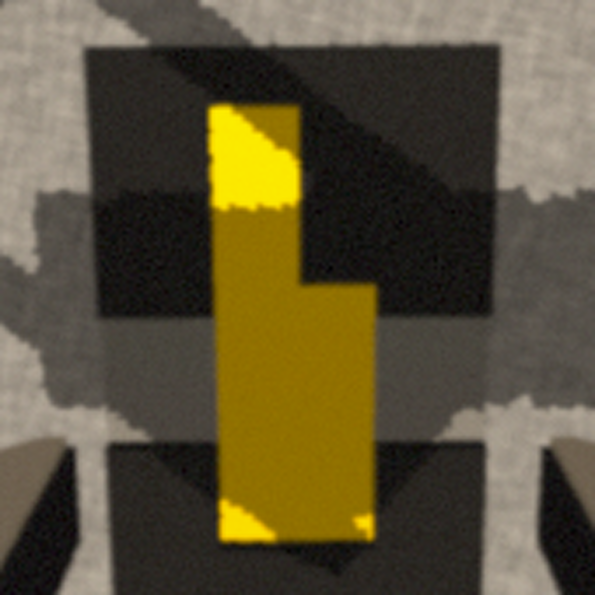

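Pocket centre (0.464, −0.1285), heading −76.55°, outline 147 × 53 (true 145 × 51), and both views agree. I'm grasping the jig by its sides at jig x ≈ 15.

Emit:
apply_moves --pt "0.5 0.2 0 0 0 -0.45 0.5" --pt "0.9 0.35 0 0 0 0 0.5" --pt "0.9 0.35 0 0 0 0 0.5" --pt "0.9 0.35 0.3 0 0 0 0.5" --pt "0.9 0.35 0.8 0 0 0 0.5" --pt "0.9 0.35 0.9 0 0 0 0.5" --pt "0.36 0.12 0.9 0 0 0 0.5" --pt "0 0 0.9 0 0 0 0.5" --pt "0 0 0.9 0 0 0 0.5" --pt "0 0 0.8 0 0 0 0.5" --pt "0 0 0 0 0 0 0.5" --pt "0 0 0 0 0 0 0.5"

```text
time: 14.85
ee_pos: [0.4851, 0.0733, 0.0515]
ee_rot: [[-0.234, 0.972, -0.001], [0.972, 0.234, 0.0], [0.0, -0.001, -1.0]]
ft_force: [-0.1, 0.3, 0.6]
opening: 0.0695
```

```bash
python3 - <<'E'
from cell import env
import numpy as np
s=env.read_state();p=s['ee_pos'];R=s['ee_rot'];print(p,s['ft_force'],s['opening'],np.degrees(np.arctan2(R[1][0],R[0][0])))
print(np.array(R).T@(np.array([.4865,.0727,.013])-p)/.03)
E
```

```text
[0.48507656 0.07328668 0.05145054] [-0.12387009  0.31544925  0.64066137] 0.0694657385420774 103.52745425749272
[-0.03060726  0.04254924  1.28164051]
```

Emit:
apply_moves --pt "0 0.04 0.6 0 0 0 0.5" --pt "0 0 0.5 0 0 0 0.5" --pt "0 0 0.15 0 0 0 0.5" --pt "0 0 0 0 0 0 0.5"

```text
time: 15.25
ee_pos: [0.487, 0.0728, 0.0144]
ee_rot: [[-0.233, 0.973, 0.001], [0.973, 0.233, -0.0], [-0.0, 0.001, -1.0]]
ft_force: [-0.3, -0.4, -0.1]
opening: 0.0701
```

Emit:
apply_moves --pt "0 0 0.04 0 0 0 0.3" --pt "0 0 0 0 0 0 -1" --pt "0 0 0 0 0 0 -1" --pt "0 0 0 0 0 0 -1" --pt "0 0 0 0 0 0 -1"

```text
time: 15.75
ee_pos: [0.487, 0.0727, 0.013]
ee_rot: [[-0.233, 0.973, 0.001], [0.973, 0.233, -0.0], [-0.0, 0.001, -1.0]]
ft_force: [0.0, 1.1, 4.4]
opening: 0.0459
```

Emit:
apply_moves --pt "0 0 -0.4 0 0 0 -1" --pt "0 0 -0.8 0 0 0 -1" --pt "0 0 -0.8 0 0 0 -1" --pt "0 0 -0.5 0 0 0 -1" --pt "0 0 0 0 0 0 -1" --pt "0 0 0 0 0 0 -1"

```text
time: 16.35
ee_pos: [0.4866, 0.0727, 0.0876]
ee_rot: [[-0.233, 0.973, 0.0], [0.973, 0.233, -0.0], [-0.0, 0.0, -1.0]]
ft_force: [-0.2, 0.5, -1.8]
opening: 0.046
```

```bash
python3 shot.py sc7 scene 270 170 430 290 4;python3 shot.py sd7 side 260 200 420 320 4; python3 shot.py w7 wrist 0 0 640 480 1; python3 -c "
import cv2,numpy as np
cv2.imwrite('pics/b7.png',cv2.resize(np.vstack([np.hstack([cv2.imread('pics/sc7.png'),cv2.imread('pics/sd7.png')])]),(800,300)))
cv2.imwrite('pics/w7c.png',cv2.resize(cv2.imread('pics/w7.png')[100:400,200:450],None,fx=2,fy=2))"
```

```text
16.35 [0.48657476 0.07268869 0.08761002] [-0.19198542  0.4784202  -1.83948818] 0.045950470314441105
16.4 [0.48605271 0.07270033 0.08693829] [ 0.54229132 -0.75527698 -1.37045435] 0.04582769711121144
16.45 [0.48579872 0.07271426 0.08659532] [-0.93536211  1.11993494 -1.00228509] 0.04541016769673572
```

View pics/b7.png

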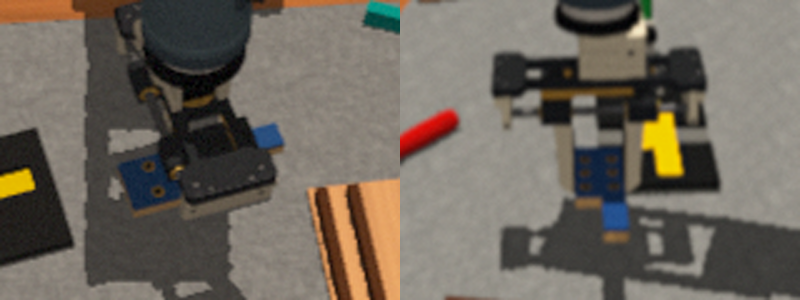

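View pics/w7c.png

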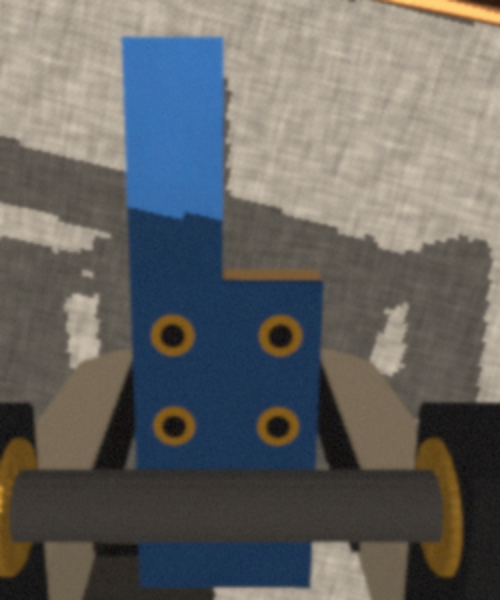

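```bash
python3 - <<'E'
from jig import *
z=.0866+.001
c,a,X=jig('pics/w7.npz',z=z,roi=(240,100,380,400))
# depth heights on blue
f=np.load('pics/w7.npz');K,T,d=f['K'],f['T'],f['d']
for u,v in((265,130),(300,130),(280,200),(270,240),(340,260),(280,380),(340,380)):
    D=np.median(d[v-2:v+3,u-2:u+3]);q=np.array([(u-K[0,2])/K[0,0]*D,-(v-K[1,2])/K[1,1]*D,-D]);print((u,v),T[:3,:3].T@(q-T[:3,3]))
tcp=np.array([.4860,.0727])
x=np.array([np.cos(np.radians(a)),np.sin(np.radians(a))]);y=np.array([-x[1],x[0]])
print('tcp in jig',(tcp-c)@x,(tcp-c)@y)
E
```

```text
pics/w7.npz centre [0.4778 0.1042] size (103.51673126220703, 46.33393859863281) angle -76.56079483032227
(265, 130) [0.4466 0.1453 0.0873]
(300, 130) [0.4614 0.1489 0.0871]
(280, 200) [0.4593 0.117  0.0872]
(270, 240) [0.4586 0.0972 0.087 ]
(340, 260) [0.4933 0.0956 0.0879]
(280, 380) [0.4793 0.0231 0.0874]
(340, 380) [0.5103 0.0304 0.0873]
tcp in jig 0.032538778382745805 0.0006801420620959378
```

```bash
python3 - <<'E'
from h import *
f=np.load('pics/w7.npz');K,T,p=f['K'],f['T'],f['p']
m=cv2.inRange(cv2.cvtColor(p,cv2.COLOR_BGR2HSV),(100,120,30),(125,255,255));k=np.zeros_like(m);k[100:400,240:380]=1;m*=k
uv=np.argwhere(m)[:,::-1];X=cast(K,T,uv,.0872)[:,:2]
c,s,a=cv2.minAreaRect((X*1000).astype(np.float32));print(c,s,a)
c=np.array(c)/1000;a=np.radians(-76.56);x=np.array([np.cos(a),np.sin(a)]);y=np.array([-x[1],x[0]])
o=(np.array([.4860,.0727])-c);print('tcp in jig',o@x,o@y)
P=np.array([.4638,-.1285]);print('target TCP',P+(o@x)*x+(o@y)*y)
E
```

```text
(482.05718994140625, 86.7049331665039) (46.42171859741211, 139.5536346435547) 12.833334922790527
tcp in jig 0.01453780738015877 0.0005797074553517655
target TCP [ 0.46774281 -0.14250493]
```

In hand the jig is level to 0.5 mm, reads 139.6 × 46.4 mm and heads −76.6°. I'm carrying it to just above the pocket, with target TCP (0.4678, −0.143).

Emit:
apply_moves --pt "-0.5 -0.17 0 0 0 0 -1" --pt "-0.9 -0.3 0 0 0 0 -1" --pt "-0.9 -0.3 0 0 0 0 -1" --pt "-0.9 -0.3 0 0 0 0 -1" --pt "-0.9 -0.3 0 0 0 0 -1" --pt "-0.9 -0.3 0 0 0 0 -1" --pt "-0.9 -0.3 0 0 0 0 -1" --pt "-0.7 -0.25 0 0 0 0 -1" --pt "-0.2 -0.05 0.3 0 0 0 -1" --pt "0 0 0.7 0 0 0 -1" --pt "0 0 0.7 0 0 0 -1" --pt "0 0 0 0 0 0 -1"

```text
time: 17.7
ee_pos: [0.4652, -0.1396, 0.0332]
ee_rot: [[-0.232, 0.973, -0.006], [0.973, 0.232, 0.004], [0.005, -0.005, -1.0]]
ft_force: [-0.6, -0.3, -1.2]
opening: 0.0456
```

```bash
cat > to.py <<'E'
import sys
from cell import env
import numpy as np
s=env.read_state();p=s['ee_pos'];R=np.array(s['ee_rot']);print(s['time'],p,s['ft_force'],s['opening'],np.degrees(np.arctan2(R[1][0],R[0][0])))
print((R.T@(np.array(list(map(float,sys.argv[1:4])))-p)/.03).round(3))
E
python3 to.py .4678 -.143 .019; python3 shot.py w8 wrist 200 100 450 400 2
```

```text
17.7 [ 0.465229   -0.13956487  0.0331587 ] [-0.56347502 -0.32989138 -1.18220653] 0.045629682618428126 103.43997321925674
[-0.134  0.059  0.471]
17.7 [ 0.465229   -0.13956487  0.0331587 ] [-0.56347502 -0.32989138 -1.18220653] 0.045629682618428126
```

View pics/w8.png

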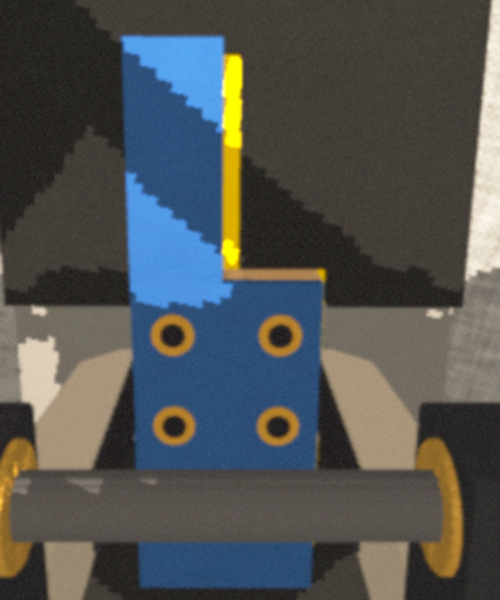

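Emit:
apply_moves --pt "0 0 0 0 0 0 -1" --pt "0 0 0 0 0 0 -1"

```text
time: 17.95
ee_pos: [0.4686, -0.1415, 0.0372]
ee_rot: [[-0.233, 0.972, 0.001], [0.972, 0.233, -0.001], [-0.001, 0.001, -1.0]]
ft_force: [-0.6, 0.7, -1.1]
opening: 0.0457
```

```bash
python3 to.py .4678 -.143 .019
```

```text
17.95 [ 0.46857149 -0.14153846  0.0371719 ] [-0.56205141  0.6853457  -1.05320759] 0.04571323088894003 103.47563091472048
[-0.041 -0.037  0.606]
```

Emit:
apply_moves --pt "-0.04 -0.03 0.15 0 0 0 -1" --pt "0 0 0.1 0 0 0 -1" --pt "0 0 0 0 0 0 -1" --pt "0 0 0 0 0 0 -1"

```text
time: 18.35
ee_pos: [0.4672, -0.143, 0.0289]
ee_rot: [[-0.232, 0.973, -0.0], [0.973, 0.232, 0.0], [0.0, -0.0, -1.0]]
ft_force: [0.1, 0.2, -2.2]
opening: 0.0457
```

```bash
python3 to.py .4678 -.143 .019; python3 shot.py w9 wrist 200 100 450 400 2
```

```text
18.35 [ 0.46724217 -0.14295205  0.02893076] [ 0.08362197  0.21996237 -2.23005492] 0.0457481900361902 103.44260429434502
[-0.006  0.018  0.331]
18.35 [ 0.46724217 -0.14295205  0.02893076] [ 0.08362197  0.21996237 -2.23005492] 0.0457481900361902
```

View pics/w9.png

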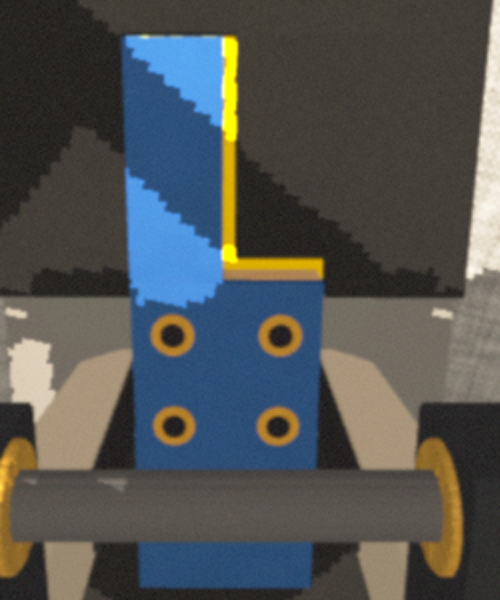

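The yellow margins at the tongue and step show it lined up to within about 1 mm. I'm lowering it into the pocket.

Emit:
apply_moves --pt "0 0.015 0.15 0 0 0 -1" --pt "0 0 0.1 0 0 0 -1" --pt "0 0 0.05 0 0 0 -1" --pt "0 0 0 0 0 0 -1"

```text
time: 18.8
ee_pos: [0.4675, -0.1427, 0.0196]
ee_rot: [[-0.233, 0.973, -0.001], [0.973, 0.233, 0.0], [0.001, -0.001, -1.0]]
ft_force: [1.3, 0.7, -0.3]
opening: 0.0458
```

```bash
python3 to.py .4678 -.143 .019
```

```text
18.8 [ 0.46748258 -0.14271449  0.01956845] [ 1.25249552  0.74903116 -0.26409343] 0.045824975298076 103.44602908062566
[-0.012  0.008  0.019]
```

Emit:
apply_moves --pt "0 0 0.03 0 0 0 -1" --pt "0 0 0 0 0 0 -1" --pt "0 0 0 0 0 0 0.4" --pt "0 0 0 0 0 0 0.4" --pt "0 0 0 0 0 0 0.4" --pt "0 0 -0.3 0 0 0 0.4" --pt "0 0 -0.8 0 0 0 0.4" --pt "0 0 -1 0 0 0 0.4" --pt "0 0 -1 0 0 0 0.4" --pt "0 0 -1 0 0 0 0.4" --pt "0 0 -1 0 0 0 0.4" --pt "0 0 0 0 0 0 0.4"

```text
time: 20.0
ee_pos: [0.4701, -0.1441, 0.1769]
ee_rot: [[-0.233, 0.973, 0.008], [0.973, 0.233, -0.004], [-0.006, 0.007, -1.0]]
ft_force: [-0.1, 0.3, -0.1]
opening: 0.0649
```

```bash
python3 shot.py w10 wrist 0 0 640 480 1;  python3 - <<'E'
from h import *
np.set_printoptions(precision=4,suppress=True)
f=np.load('pics/w10.npz');K,T,p,d=f['K'],f['T'],f['p'],f['d']
m=cv2.inRange(cv2.cvtColor(p,cv2.COLOR_BGR2HSV),(100,120,30),(125,255,255))
n,l,st,ce=cv2.connectedComponentsWithStats(m);i=1+np.argmax(st[1:,4]);print(st[i])
uv=np.argwhere(l==i)[:,::-1];X=cast(K,T,uv,.020)[:,:2];c,s,a=cv2.minAreaRect((X*1000).astype(np.float32));print(c,s,a)
D=d[uv[:,1],uv[:,0]];q=np.c_[(uv[:,0]-K[0,2])/K[0,0]*D,-(uv[:,1]-K[1,2])/K[1,1]*D,-D];W=(q-T[:3,3])@T[:3,:3]
A=np.c_[W[:,:2],np.ones(len(W))];print('plane',np.linalg.lstsq(A,W[:,2],rcond=None)[0],np.median(W[:,2]),np.percentile(W[:,2],[5,95]))
E
```

```text
20.0 [ 0.47012029 -0.14412013  0.17691847] [-0.05040151  0.32454249 -0.10111042] 0.06485906012825648
[ 285  133   49  148 4418]
(463.54339599609375, -129.26318359375) (45.54350280761719, 138.6409912109375) 13.304596900939941
plane [ 0.1216  0.1078 -0.0204] 0.019566543896993895 [0.0184 0.0207]
```

View pics/w10.png

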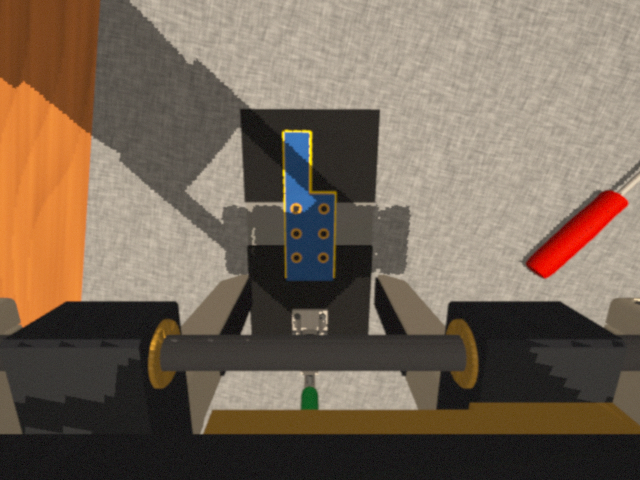

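Seated: its outline is centred on the pocket to 0.5 mm, the top face is at 19.6 mm (20 expected), and an even yellow rim shows around it at (310,205). Next is the clamp: I'm closing the fingers and going above the gap between bar and handle.

Emit:
apply_moves --pt "-0.6 -0.02 0 0 0 0 -1" --pt "-0.9 -0.02 0 0 0 0 -1" --pt "-0.9 -0.02 0 0 0 0 -1" --pt "-0.9 -0.02 0 0 0 0 -1" --pt "-0.3 -0.01 0 0 0 0 -1" --pt "0 0 0 0 0 0 -1" --pt "0 0 0 0 0 0 -1" --pt "0 0 0 0 0 0 -1"

```text
time: 20.85
ee_pos: [0.4898, -0.2473, 0.1717]
ee_rot: [[-0.233, 0.972, -0.001], [0.972, 0.233, 0.001], [0.001, -0.001, -1.0]]
ft_force: [0.4, 1.0, 0.0]
opening: 0.0056
```

```bash
cat > tr.py <<'E'
from cell import env
import numpy as np
s=env.read_state();p=np.array(s['ee_pos']);x=np.array([.2327,-.9725]);y=np.array([.9725,.2327]);d=p[:2]-[.4638,-.1288]
print(s['time'],'tray mm',(d@x*1000).round(1),(d@y*1000).round(1),'tcp z',(p[2]*1000).round(1),'F',np.round(s['ft_force'],1),s['opening'])
E
python3 tr.py; python3 shot.py sc11 scene 140 190 260 300 5; python3 shot.py sd11 side 320 170 400 270 5;python3 -c "
import cv2,numpy as np
a=cv2.imread('pics/sc11.png');b=cv2.imread('pics/sd11.png');cv2.imwrite('pics/b11.png',cv2.resize(np.hstack([a,cv2.resize(b,(440,550))]),(800,423)))"
```

```text
20.85 tray mm 121.3 -2.3 tcp z 171.7 F [0.4 1.  0. ] 0.0056206596662763736
20.85 [ 0.48980578 -0.24733274  0.17168269] [0.35201477 0.97390347 0.01112443] 0.0056206596662763736
20.9 [ 0.48996785 -0.2473756   0.17191052] [ 0.15678005  0.0763123  -0.03425457] 0.0025409229431304914
```

View pics/b11.png

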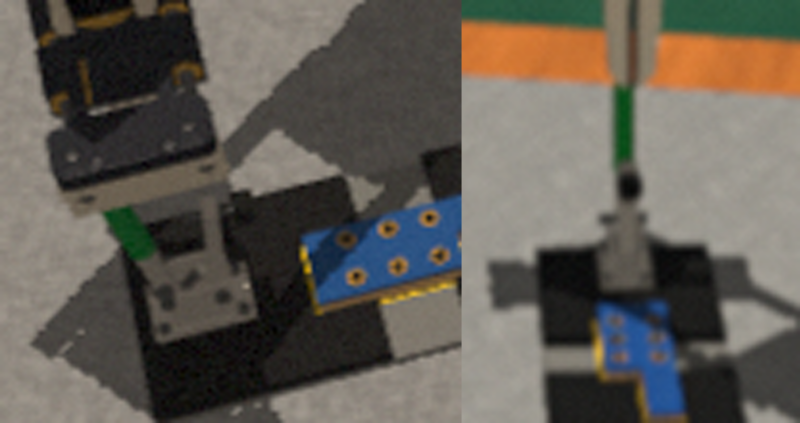

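Emit:
apply_moves --pt "0 0.07 0.5 0 0 0 -1" --pt "0 0 0.5 0 0 0 -1" --pt "0 0 0.05 0 0 0 -1" --pt "-0.3 0 0 0 0 0 -1" --pt "-0.3 0 0 0 0 0 -1" --pt "0 0 0 0 0 0 -1"

```text
time: 21.55
ee_pos: [0.4973, -0.2674, 0.1415]
ee_rot: [[-0.232, 0.973, 0.002], [0.973, 0.232, -0.002], [-0.002, 0.001, -1.0]]
ft_force: [0.3, -0.0, -1.0]
opening: 0.0001
```

```bash
python3 tr.py
```

```text
21.55 tray mm 142.6 0.3 tcp z 141.5 F [ 0.3 -0.  -1. ] 9.289007065551148e-05
```

Emit:
apply_moves --pt "-0.38 0 0.04 0 0 0 -1" --pt "-0.39 0 0.04 0 0 0 -1" --pt "-0.26 0 0.11 0 0 0 -1" --pt "-0.26 0 0.12 0 0 0 -1" --pt "-0.24 0 0.16 0 0 0 -1" --pt "-0.23 0 0.17 0 0 0 -1" --pt "-0.2 0 0.2 0 0 0 -1" --pt "-0.19 0 0.21 0 0 0 -1" --pt "0 0 0 0 0 0 -1"

```text
time: 22.45
ee_pos: [0.5111, -0.3285, 0.1077]
ee_rot: [[-0.232, 0.973, -0.001], [0.973, 0.232, 0.001], [0.001, -0.001, -1.0]]
ft_force: [-0.3, 0.9, -0.4]
opening: 0.0006
```

```bash
python3 tr.py; python3 shot.py sc12 scene 120 190 260 300 5
```

```text
22.45 tray mm 205.2 -0.5 tcp z 107.7 F [-0.3  0.9 -0.4] 0.0006429434974426738
22.45 [ 0.51106246 -0.32853363  0.10768981] [-0.29929917  0.87904486 -0.42576693] 0.0006429434974426738
```

View pics/sc12.png

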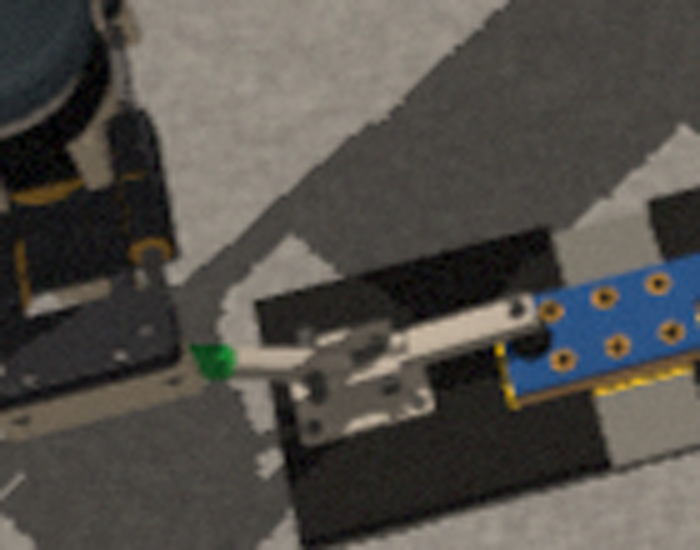

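The handle is most of the way over and the pad is coming down on the paddle. I'll continue to the stop.

Emit:
apply_moves --pt "-0.16 0 0.22 0 0 0 -1" --pt "-0.16 0 0.22 0 0 0 -1" --pt "-0.1 0 0.25 0 0 0 -1" --pt "-0.1 0 0.25 0 0 0 -1" --pt "0 0 0.05 0 0 0 -1" --pt "0 0 0 0 0 0 -1"

```text
time: 23.1
ee_pos: [0.5153, -0.3439, 0.0795]
ee_rot: [[-0.233, 0.973, 0.0], [0.973, 0.233, -0.001], [-0.001, 0.0, -1.0]]
ft_force: [-1.3, -0.6, 3.4]
opening: 0.0005
```

```bash
python3 tr.py; python3 shot.py sc13 scene 120 190 260 300 5
```

```text
23.1 tray mm 221.2 0.0 tcp z 79.5 F [-1.3 -0.6  3.4] 0.00046280401880548
23.1 [ 0.51526847 -0.34389047  0.07948989] [-1.2752652  -0.59033313  3.44449852] 0.00046280401880548
```

View pics/sc13.png

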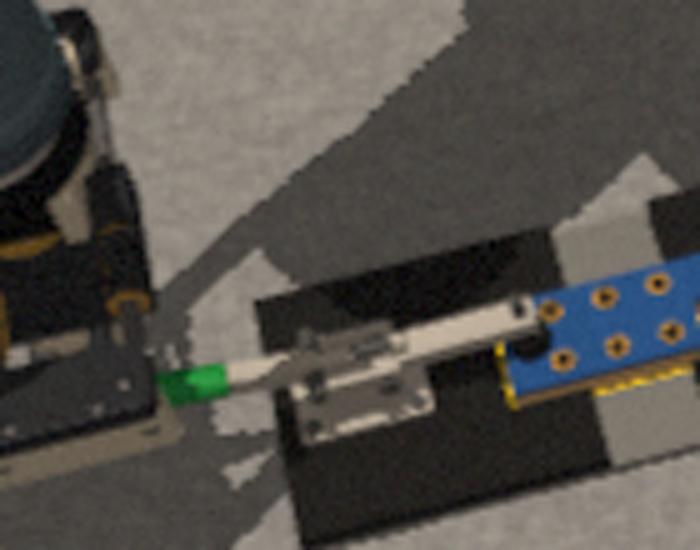

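Emit:
apply_moves --pt "0 0 0.07 0 0 0 -1" --pt "0 0 0 0 0 0 -1" --pt "0 0 0 0 0 0 -1"

```text
time: 23.45
ee_pos: [0.5154, -0.344, 0.0789]
ee_rot: [[-0.233, 0.973, 0.001], [0.973, 0.233, -0.002], [-0.002, 0.001, -1.0]]
ft_force: [-3.3, 1.2, 11.3]
opening: 0.0004
```

The force rose to 11 N with almost no travel, so the handle is at its stop. I'm letting go straight up.

Emit:
apply_moves --pt "0 0 -0.3 0 0 0 -1" --pt "0 0 -0.8 0 0 0 -1" --pt "0 0 -1 0 0 0 -1" --pt "0 0 -1 0 0 0 -1" --pt "0 0 -1 0 0 0 -1" --pt "-0.8 -0.9 0 0 0 0 -1" --pt "-0.8 -0.9 0 0 0 0 -1" --pt "-0.8 -0.9 0 0 0 0 -1" --pt "-0.8 -0.9 0 0 0 0 -1" --pt "0 0 0 0 0 0 -1" --pt "0 0 0 0 0 0 -1"

```text
time: 24.55
ee_pos: [0.4318, -0.4623, 0.1998]
ee_rot: [[-0.231, 0.973, -0.0], [0.973, 0.231, 0.001], [0.001, 0.0, -1.0]]
ft_force: [0.3, -0.1, -0.5]
opening: 0.0002
```

```bash
python3 tr.py; python3 shot.py sc14 scene 120 190 320 310 4; python3 shot.py sd14 side 200 150 440 390 2.5
python3 - <<'E'
from h import *
f=np.load('pics/sc14.npz');K,T,p,d=f['K'],f['T'],f['p'],f['d']
m=cv2.inRange(cv2.cvtColor(p,cv2.COLOR_BGR2HSV),(50,120,40),(75,255,255));m[:190]=0;m[310:]=0;m[:,:120]=0;m[:,260:]=0
uv=np.argwhere(m)[:,::-1];D=d[uv[:,1],uv[:,0]];ok=D>0;uv=uv[ok];D=D[ok]
q=np.c_[(uv[:,0]-K[0,2])/K[0,0]*D,-(uv[:,1]-K[1,2])/K[1,1]*D,-D];W=(q-T[:3,3])@T[:3,:3]
x=np.array([.2327,-.9725]);X=(W[:,:2]-[.4638,-.1288])@x
print(len(uv),X.min(),X.max()); c=np.polyfit(X,W[:,2],1);print('slope deg',np.degrees(np.arctan(c[0])),'z at 147',np.polyval(c,.147),np.polyval(c,.21))
E
```

```text
24.55 tray mm 316.9 -108.7 tcp z 199.8 F [ 0.3 -0.1 -0.5] 0.00015059078695832758
24.55 [ 0.43182828 -0.46231369  0.19979078] [ 0.31922698 -0.09937613 -0.48866935] 0.00015059078695832758
24.6 [ 0.4324237  -0.46153087  0.1998698 ] [0.01357663 0.62722706 0.01092642] 0.00018331292816634671
197 0.17901438596443503 0.24115828978963033
slope deg 9.072730819543953 z at 147 0.05394756571884007 0.064007779842265
```

View pics/sc14.png

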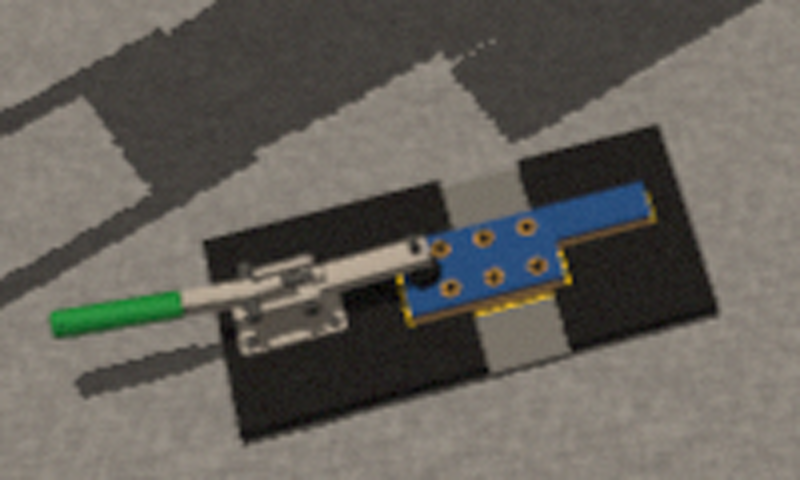

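View pics/sd14.png

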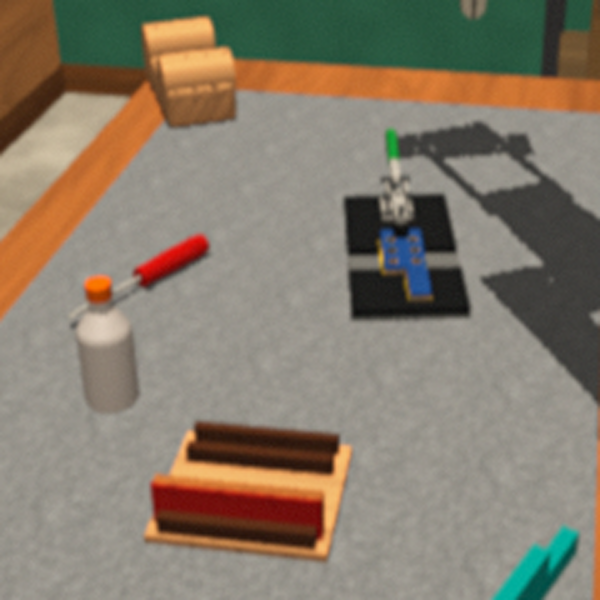

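The handle measures about 9° above level (stop: 10°), the pad is on the paddle, the jig is in the pocket, and the bystanders are in place. I'm handing it in.

```bash
python3 -c "
from cell import env
print(env.job_done())"
```

```text
the job is handed in; nothing more can be done
None
```

The job is done and handed in at about 24.6 s of the 67 s allowed. The jig is in its pocket, blue face up, and the clamp is closed on it.

- **Moves:** I took the blue jig from its rack slot and stood it on the bench. I tipped it onto its bare back, gripped it by its sides and laid it in the pocket. Only then did I push the green handle to its stop and back the arm away.
- **Jig:** Before clamping, its outline was centred on the pocket to about 0.5 mm, with the top face at 19.6 mm (20 expected) and an even yellow rim all round. A rough tilt fit on that depth data came out slanted. I put that down to the bushings, because the heights themselves only spread from 18.4 to 20.7 mm.
- **Clamp:** The handle sits about 9° above level, against 10° at the stop, and the push ended against a firm stop at 11 N. The last pictures show the pad on the paddle.
- **Bystanders:** The last side picture shows the beam, glue bottle and screwdriver where they were; I judged this by eye.

The highest force I read was about 23 N, when the jig was set down on its edge. The arm was touching nothing at hand-in.

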